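# Find the tin that rattles

## Task

A steel ball from the filling machine has been sealed into one of the three tins. Go along the row from the robot's left to its right: lift each tin clear of the counter and shake it end to end, tipping its far end well down (some 30 degrees) and then its near end as much, to feel whether it rattles; shake all three, and stand those without the ball back upright where they were. Then present the tin that rattles: finish with the gripper still holding it, upright and still, over the middle of the grey tray and a good 20 cm above the counter, and do not put it down or let go; leave the jar, the can and the carton alone.

Things in the scene. Friction and masses are not known exactly. Their poses are not given: they have to be found in the camera images.
- tin_left_mid (a point): centre of one of three look-alike sealed steel tins (paper band, dark lid rim), 120 long x 56 wide x 84 mm tall; it stands to the robot's left (y 0.17 to 0.24 m); point 42 mm above its underside; x along its length, + end far from the robot (yaw within 0.5 rad), y across, z up. Any one of the three holds a loose 38 mm, 0.22 kg steel ball that rolls up to 72 mm along its length when tipped, so its centre of mass shifts.
- tin_middle_mid (a point): centre of one of three look-alike sealed steel tins (paper band, dark lid rim), 120 long x 56 wide x 84 mm tall; it stands in the middle of the row (y -0.03 to 0.03 m); point 42 mm above its underside; x along its length, + end far from the robot (yaw within 0.5 rad), y across, z up. Tins without the ball are packed solid, centre of mass at the centre.
- tin_right_mid (a point): centre of one of three look-alike sealed steel tins (paper band, dark lid rim), 120 long x 56 wide x 84 mm tall; it stands to the robot's right (y -0.24 to -0.17 m); point 42 mm above its underside; x along its length, + end far from the robot (yaw within 0.5 rad), y across, z up. 0.24 to 0.76 kg each; the heaviest is not always the one with the ball. Hold with a moderate grip (20 to 40 N): squeezed hard, the tin with the ball buzzes in the fingers.
- tray_mid (a point): middle of the grey plastic hand-over tray, level with its rim; the tray is fixed on the counter beyond the row of tins, open at the top, 150 x 150 mm, 30 mm high; this point is 30 mm above the counter
- jar: bystander: amber glass jar with a brass-coloured lid, 66 mm across, about 110 mm tall, origin at the centre of its underside
- can: bystander: closed metal can, 74 mm across, 100 mm tall, origin at the centre of its underside
- carton: bystander: plain cardboard carton 70 x 100 mm, 130 mm tall, origin at the centre of its underside
Mind the look-alikes: they are no part of the job. What is shaped like the part that bears tin_right_mid but green or turquoise is not meant.

How it is judged:
On the way, in this order (a step that is already met when the one before it is completed fails the run):
1. the left tin, held clear of the counter, has its far end dipped by more than 0.3 rad (height (world z) of tin_left_mid above 0.07 m and angle between tin_left_mid's own x axis and vertical above 1.8708 rad and contact force between the fingers and tin_left above 0.5 N), for 0.05 s.
2. the left tin, held clear of the counter, has its near end dipped by more than 0.3 rad (height (world z) of tin_left_mid above 0.07 m and angle between tin_left_mid's own x axis and vertical below 1.2708 rad and contact force between the fingers and tin_left above 0.5 N), for 0.05 s.
3. the middle tin, held clear of the counter, has its far end dipped by more than 0.3 rad (height (world z) of tin_middle_mid above 0.07 m and angle between tin_middle_mid's own x axis and vertical above 1.8708 rad and contact force between the fingers and tin_middle above 0.5 N), for 0.05 s.
4. the middle tin, held clear of the counter, has its near end dipped by more than 0.3 rad (height (world z) of tin_middle_mid above 0.07 m and angle between tin_middle_mid's own x axis and vertical below 1.2708 rad and contact force between the fingers and tin_middle above 0.5 N), for 0.05 s.
5. the right tin, held clear of the counter, has its far end dipped by more than 0.3 rad (height (world z) of tin_right_mid above 0.07 m and angle between tin_right_mid's own x axis and vertical above 1.8708 rad and contact force between the fingers and tin_right above 0.5 N), for 0.05 s.
6. the right tin, held clear of the counter, has its near end dipped by more than 0.3 rad (height (world z) of tin_right_mid above 0.07 m and angle between tin_right_mid's own x axis and vertical below 1.2708 rad and contact force between the fingers and tin_right above 0.5 N), for 0.05 s.
At the end, for the whole second after the job is handed in: The tin with the ball is held by the fingers, still and upright (within 0.3 rad), its centre within 60 mm of the tray's middle in plan and more than 150 mm above the counter; the other two tins stand upright on the counter, at rest, within 50 mm of where they were at the start and untouched (((distance between ball_center and tin_left_mid below 0.07 m and horizontal distance between tin_left_mid and tray_mid below 0.06 m and height (world z) of tin_left_mid above 0.15 m and angle between tin_left_mid's own z axis and vertical below 0.3 rad and linear speed of tin_left below 0.15 m/s and contact force between the fingers and tin_left above 1 N and distance of each of tin_middle_mid, tin_right_mid from where it was at the start of the episode below 0.05 m and angle between each of tin_middle_mid, tin_right_mid's own z axis and vertical below 0.1 rad and height (world z) of tin_middle_mid between 0.032 and 0.052 m and linear speed of each of tin_middle, tin_right below 0.03 m/s and contact force between each of tin_middle, tin_right and tin_left below 0.05 N and contact force between the fingers and tin_middle below 0.05 N and height (world z) of tin_right_mid between 0.032 and 0.052 m and contact force between the fingers and tin_right below 0.05 N) or (distance between ball_center and tin_middle_mid below 0.07 m and horizontal distance between tin_middle_mid and tray_mid below 0.06 m and height (world z) of tin_middle_mid above 0.15 m and angle between tin_middle_mid's own z axis and vertical below 0.3 rad and linear speed of tin_middle below 0.15 m/s and contact force between the fingers and tin_middle above 1 N and distance of each of tin_left_mid, tin_right_mid from where it was at the start of the episode below 0.05 m and angle between each of tin_left_mid, tin_right_mid's own z axis and vertical below 0.1 rad and height (world z) of tin_left_mid between 0.032 and 0.052 m and linear speed of each of tin_left, tin_right below 0.03 m/s and contact force between each of tin_left, tin_right and tin_middle below 0.05 N and contact force between the fingers and tin_left below 0.05 N and height (world z) of tin_right_mid between 0.032 and 0.052 m and contact force between the fingers and tin_right below 0.05 N) or (distance between ball_center and tin_right_mid below 0.07 m and horizontal distance between tin_right_mid and tray_mid below 0.06 m and height (world z) of tin_right_mid above 0.15 m and angle between tin_right_mid's own z axis and vertical below 0.3 rad and linear speed of tin_right below 0.15 m/s and contact force between the fingers and tin_right above 1 N and distance of each of tin_left_mid, tin_middle_mid from where it was at the start of the episode below 0.05 m and angle between each of tin_left_mid, tin_middle_mid's own z axis and vertical below 0.1 rad and height (world z) of tin_left_mid between 0.032 and 0.052 m and linear speed of each of tin_left, tin_middle below 0.03 m/s and contact force between each of tin_left, tin_middle and tin_right below 0.05 N and contact force between the fingers and tin_left below 0.05 N and height (world z) of tin_middle_mid between 0.032 and 0.052 m and contact force between the fingers and tin_middle below 0.05 N))); the arm keeps its last pose, push and grip.
It fails at once if the jar is knocked or moved (over 40 mm) (distance of jar from where it was at the start of the episode above 0.04 m).
It fails at once if the can is knocked or moved (over 40 mm) (distance of can from where it was at the start of the episode above 0.04 m).
It fails at once if the carton is knocked or moved (over 40 mm) (distance of carton from where it was at the start of the episode above 0.04 m).
It also fails if it takes over 72 s, if anything falls off the work surface, if the arm or the gripper's body presses on something with over 40 N, if the wrist force passes 120 N, or if a joint passes its speed limit or range.

## Robot

A 7-joint arm with a two-finger parallel gripper is mounted at the origin on the work surface. World frame = base frame: x ahead of the robot, y to its left, z up, the work surface at z = 0. Lengths are in m, angles in rad, forces in N, time in s.
With the tool pointing down it reaches from about 0.425 to 0.95 m from the base axis. Payload 4.7 kg.
Tool frame: the origin (TCP) lies on the centre line of the jaws, within the pads' length; the fingertips stand robot.nose_length ahead of it and the grasp point (between the pads) lies 8 mm behind it (robot.nose_length is the distance from the TCP to the fingertips, in m); z points along the fingers, x is the direction in which the jaws open and shut, and the axes are right-handed (so a half turn about z gives the same grasp; the last joint's range is limited). The gripper opens to 85 mm and grips with 20 to 120 N. Pads are 22 mm wide; open, the fingers measure 114 mm over their backs; the gripper's body (76 mm by 85 mm) begins 54 mm behind the grasp point. The pads swing forward as they close: fully open they stand 13 mm farther back than shut.
Start: joints at [1.247, 0.469, -0.049, 1.532, 0.024, 1.141, -0.082], TCP at [0.196, -0.646, 0.242] pointing down, gripper open.
Joint ranges: [-2.59, 2.59], [-0.33, 1.99], [-1.39, 1.29], [0.1, 2.45], [-1.04, 4.18], [0.21, 1.99], [-2.66, 2.66]. Speed limits (rad/s): [2.57, 2.57, 3.14, 3.14, 3.14, 3.14, 3.14].

## Interface

Orientations are given as [roll, pitch, yaw] about the fixed x, y, z axes, in that order (R = Rz(yaw) Ry(pitch) Rx(roll)).
In Python, from plant import robot gives the robot as it stands. Calls block until the motion is done:
- robot.goto(position, orientation): joint-space move of the TCP to a pose.
- robot.move_straight(position, vel=0.15, attitude=None, contact_N=None): straight line of the TCP; attitude=None keeps the orientation; vel is the mean speed in m/s. With contact_N (N) it stops when the force on the tool has changed by that much, and returns True; else False.
- robot.move_joints(angles): joint-space move.
- robot.grip(opening, strength=None): opening from 0.0 (shut) to 1.0 (fully open); strength is the grip in N (None keeps the last); returns when the fingers have stopped.
- robot.sleep(seconds).
- robot.inverse_kinematics(position, orientation): joint angles nearest the present ones, or None.
- robot.sense(): the state.
- robot.grab_frame(name): name is "scene" or "top" or "wrist"; returns a dict with "image" (480x640x3 uint8, red, green, blue), "range_z" (480x640 float32, m along the optical axis (not along the pixel's ray), 0 where there is no reading), "fx", "fy", "cx", "cy" (pixels), "R" (3x3) and "t" (3): a world point X has camera coordinates R X + t. Camera axes: x right, y down, z forward; pixel columns grow to the right and rows downward; lengths in m; the calibration is good to about 2 mm. A picture is of the moment at which its call begins.
A pose or a line that the arm cannot do raises robot.IKError and nothing moves.
- robot.close_job(): hands the job in, once; it reports no verdict.
The state is a dict: "t": time; "joint_pos": joint angles; "joint_velocities": joint speeds; "effort": joint torques, N m; "tcp_pos": TCP position; "tcp_rot": TCP orientation; "wrist_force": force on the tool from outside, world axes, zero at the start; "torque": the same for the moment, N m; "opening": opening from 0.0 (shut) to 1.0 (fully open).
Only numpy, scipy, OpenCV 4.12 (cv2) and the standard library are available. Lean on these libraries where they do the work, as an engineer would, in place of code of your own. Each camera call takes 0.05 s, during which the arm holds its last target. There are 200 camera calls.

## Working session

There is one attempt and no reset: what is moved stays moved. The work goes in short steps, each a Python script; the robot and the scene stay as the last script left them, time stands still between calls to the robot, and variables do not carry over. Pictures are saved under pics/ and viewed, about 8 in all and at most 12, crops included, and the job is handed in when it is done.

```bash
ls; mkdir -p pics; python3 - <<'E'
from plant import robot
import cv2,numpy as np
for n in("top","scene"):
    f=robot.grab_frame(n); cv2.imwrite(f"pics/{n}0.png",f["image"][:,:,::-1]); np.savez(f"{n}0.npz",**f)
print(robot.sense(),robot.nose_length)
E
```

```text
pics
{'t': 0.1, 'joint_pos': array([ 1.24709498,  0.46941395, -0.04864203,  1.53357748,  0.02408381,
        1.14101216, -0.08232101]), 'joint_velocities': array([ 0.00036864, -0.00186199, -0.00097278, -0.00352125,  0.00061816,
        0.00154061, -0.0011416 ]), 'effort': array([ 8.67635954e-04, -5.11512494e+01, -4.70017421e-02, -2.38392073e+01,
        1.06975244e-02,  4.32453511e-03, -2.70922834e-05]), 'tcp_pos': array([ 0.1960169 , -0.64537676,  0.24132937]), 'tcp_rot': array([ 3.14156456e+00,  1.82607318e-03, -1.27595168e+00]), 'wrist_force': array([0.83677652, 0.88508156, 0.48648277]), 'torque': array([0.04517694, 0.00404019, 0.03563391]), 'opening': 0.9979100301485748} 0.011
```

View pics/top0.png

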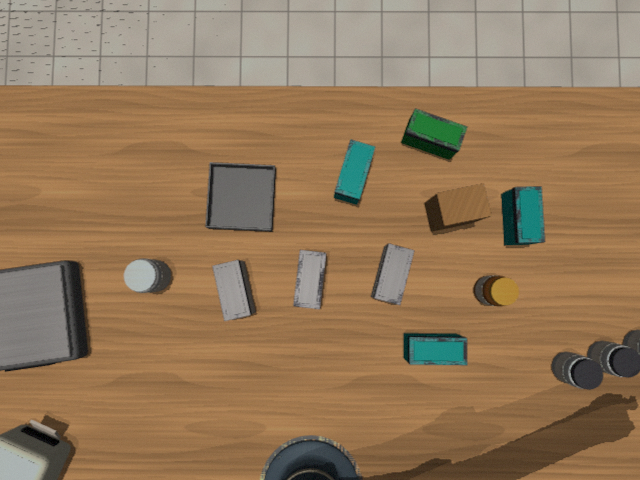

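View pics/scene0.png

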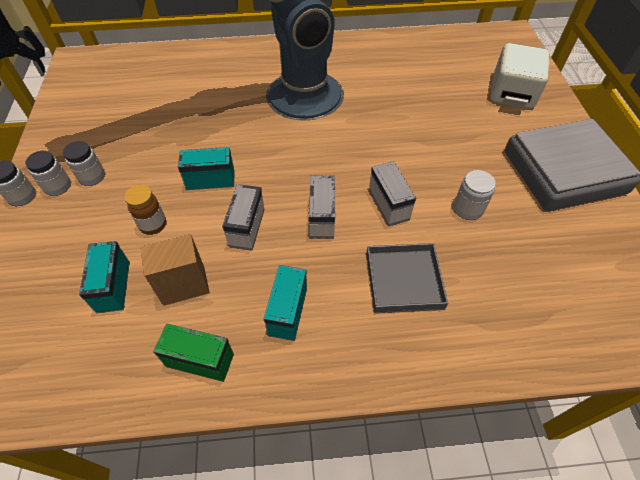

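The top view shows three grey tins at (235,290), (310,279) and (393,274), with the tray at (241,197). The can is at (142,276), the jar at (500,291) and the carton at (465,205). The teal and green blocks at (355,172), (435,350), (523,215) and (435,133) are look-alikes and not meant. Next I measure with depth and make one enlarged crop to confirm.

```bash
cat > h.py <<'E'
import numpy as np,cv2
def world(f):
    v,u=np.mgrid[:480,:640]; z=f["range_z"]
    P=np.stack([(u-f["cx"])/f["fx"]*z,(v-f["cy"])/f["fy"]*z,z],-1)
    return (P-f["t"])@f["R"]   # R^T(P-t)
def blobs(f,lo,hi,minA=150):
    W=world(f); m=((W[...,2]>lo)&(W[...,2]<hi)&(f["range_z"]>0)).astype(np.uint8)
    n,L,S,C=cv2.connectedComponentsWithStats(m)
    out=[]
    for i in range(1,n):
        if S[i,4]<minA: continue
        p=W[L==i]; r=cv2.minAreaRect((p[:,:2]*1000).astype(np.float32))
        b=cv2.boxPoints(r); e=b[1]-b[0]; g=b[2]-b[1]
        if np.linalg.norm(g)>np.linalg.norm(e): e=g
        if e[0]<0:e=-e
        out.append((np.round(C[i]),np.round(r[0],1),np.round(r[1],1),round(float(np.arctan2(e[1],e[0])),3),np.median(p[:,2]).round(4),np.median(f["image"][L==i],axis=0)))
    return out
E
python3 - <<'E'
from h import *
f=dict(np.load("top0.npz"))
for lo,hi in((.07,.13),(.015,.04)):
    for o in blobs(f,lo,hi):print(*o)
    print()
print(-f["R"].T@f["t"])
cv2.imwrite("pics/crop.png",cv2.resize(f["image"][150:340,190:430,::-1],None,fx=3,fy=3))
E
```

```text
[437. 130.] [ 790.4 -271.9] [121.9  59.8] 1.224 0.0842 [ 38. 117.  54.]
[355. 169.] [702.5 -93.5] [ 57.3 122.1] -0.286 0.0844 [ 35. 139. 131.]
[458. 206.] [ 618.8 -314.4] [ 70.3 101.4] -1.361 0.1282 [141. 103.  63.]
[529. 214.] [ 605.4 -468.8] [121.8  60.8] 0.034 0.0843 [ 27. 128. 121.]
[394. 274.] [ 475.9 -177.6] [ 58.2 121.3] -0.263 0.0846 [148. 144. 142.]
[310. 279.] [463.8   2.7] [ 57.2 121. ] -0.11 0.0846 [158. 155. 153.]
[143. 275.] [469.6 357.6] [70.6 70.6] -0.667 0.0994 [173. 179. 175.]
[232. 290.] [439.7 169.8] [121.3  58.3] 0.234 0.0845 [155. 151. 148.]
[ 33. 316.] [383.6 603.1] [200.1 152.4] 0.141 0.0725 [129. 126. 123.]
[501. 290.] [ 441.5 -398.6] [61.1 60.6] 0.68 0.1092 [172. 131.  54.]
[438. 350.] [ 315.2 -268.8] [122.2  58. ] 1.571 0.0846 [ 34. 133. 127.]
[622. 361.] [ 296.7 -651.6] [58.4 66.5] -0.076 0.095 [55. 53. 56.]
[584. 373.] [ 271.7 -572.6] [64.8 63.8] 0.366 0.0952 [55. 54. 57.]
[ 24. 459.] [ 84.3 599.3] [126.2  75.1] 1.199 0.1077 [168. 172. 154.]
[310. 475.] [55.9  2. ] [19.6 88. ] -1.549 0.0833 [21. 25. 27.]

[427. 147.] [ 764.8 -261.7] [120.3  14.9] 1.118 0.0282 [ 8. 38. 15.]
[239. 194.] [651.8 163.7] [150.7 150.7] 1.527 0.0283 [79.  78.  75.5]
[507. 219.] [ 599.9 -440.4] [123.8  32.2] 0.285 0.0273 [ 5. 44. 42.]
[ 80. 308.] [395.5 523.6] [218.8  13.9] 0.145 0.0281 [29. 29. 28.]
[560. 364.] [ 276.7 -555.1] [29.1 67.5] -0.297 0.0284 [68. 63. 58.]
[ 51. 444.] [ 99.8 576.7] [145.   70.1] 0.662 0.031 [65. 62. 55.]
[311. 465.] [56.2 -0.9] [ 64.8 163.2] -1.56 0.0206 [37. 44. 49.]

[ 0.46645398 -0.02400748  1.12482982]
```

View pics/crop.png

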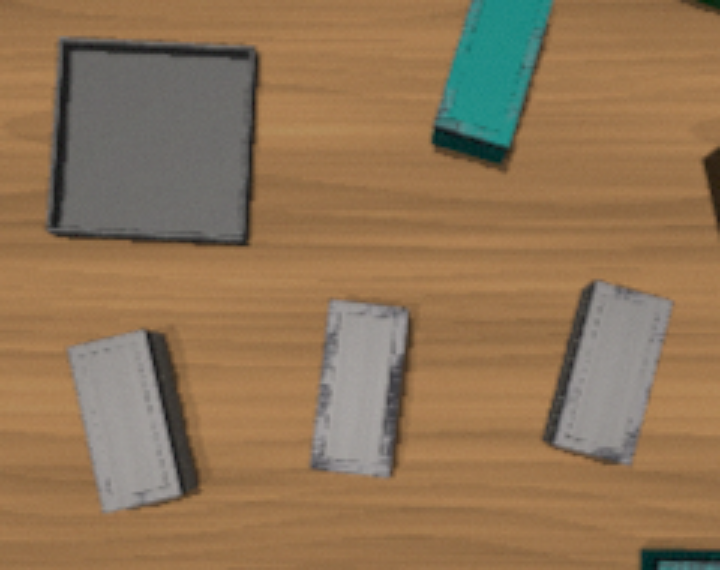

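All three tins have the right size and height (121×58 mm, top at 84 mm) and match the description. The tray is 150 mm square at (0.652, 0.164). Next I check that the arm can reach the shake poses.

```bash
cat > job.py <<'E'
from h import *
from plant import robot
from scipy.spatial.transform import Rotation as Ro
TINS={"left":(.4397,.1698,.234),"middle":(.4638,.0027,-.11),"right":(.4759,-.1776,-.263)}
TRAY=(.652,.164); ZG=.044
def att(yaw,a=0,s=-1):
    """tool down, jaws across the tin of this yaw, tipped by a (+: far end down)"""
    R=Ro.from_euler("z",yaw)*Ro.from_euler("y",a)*Ro.from_euler("xz",[np.pi,s*np.pi/2])
    return R.as_euler("xyz")
def feel(yaw,T=.4,n=8):
    robot.sleep(T); F=[];M=[]
    for _ in range(n):
        s=robot.sense(); F.append(s["wrist_force"]);M.append(s["torque"]);robot.sleep(.02)
    F=np.mean(F,0);M=np.mean(M,0); return F.round(2),round(float(M@[-np.sin(yaw),np.cos(yaw),0]),3)
E
python3 - <<'E'
from job import *
for k,(x,y,w) in TINS.items():
  for s in(-1,1):
    print(k,s,[robot.inverse_kinematics([x,y,z],att(w,0,s)) is not None for z in(ZG,.2)])
    for xs in(.48,.52,.56,.6): print("  ",xs,[None if (q:=robot.inverse_kinematics([xs,y,.24],att(w,a,s))) is None else q[[0,4,5,6]].round(2).tolist() for a in(-.5,.5)])
E
```

```text
left -1 [True, True]
   0.48 [[0.79, 0.65, 0.5, -2.36], [0.21, 0.26, 1.6, -2.09]]
   0.52 [[0.4, 0.54, 0.47, -2.24], [0.18, 0.28, 1.65, -2.06]]
   0.56 [[0.3, 0.56, 0.49, -2.22], [0.14, 0.3, 1.69, -2.03]]
   0.6 [[0.33, 0.65, 0.53, -2.26], [0.09, 0.31, 1.74, -1.99]]
left 1 [True, True]
   0.48 [[0.65, 0.52, 0.47, 0.89], [0.36, 0.42, 1.68, 0.86]]
   0.52 [[0.15, 0.42, 0.45, 1.0], [0.3, 0.43, 1.72, 0.92]]
   0.56 [[0.44, 0.67, 0.53, 0.83], [0.24, 0.43, 1.75, 0.98]]
   0.6 [[0.29, 0.61, 0.52, 0.91], [0.19, 0.43, 1.79, 1.04]]
middle -1 [True, True]
   0.48 [[1.12, 0.29, 0.42, -2.04], [0.25, 0.04, 1.52, -1.85]]
   0.52 [[0.59, 0.43, 0.45, -2.19], [0.22, 0.05, 1.56, -1.85]]
   0.56 [[0.43, 0.48, 0.47, -2.23], [0.19, 0.06, 1.6, -1.85]]
   0.6 [[0.47, 0.58, 0.51, -2.3], [0.16, 0.06, 1.65, -1.85]]
middle 1 [True, True]
   0.48 [[0.83, 0.28, 0.42, 1.09], [0.58, 0.23, 1.57, 1.06]]
   0.52 [[0.73, 0.48, 0.46, 0.91], [0.53, 0.25, 1.61, 1.05]]
   0.56 [[0.74, 0.65, 0.52, 0.77], [0.48, 0.28, 1.66, 1.05]]
   0.6 [[0.76, 0.81, 0.6, 0.66], [0.44, 0.31, 1.71, 1.05]]
right -1 [True, True]
   0.48 [[0.85, 0.04, 0.39, -1.59], [0.37, 0.05, 1.55, -1.62]]
   0.52 [[0.75, 0.17, 0.41, -1.74], [0.35, 0.04, 1.59, -1.63]]
   0.56 [[0.62, 0.24, 0.42, -1.82], [0.32, 0.04, 1.63, -1.65]]
   0.6 [[0.48, 0.24, 0.44, -1.83], [0.3, 0.04, 1.68, -1.66]]
right 1 [True, True]
   0.48 [[0.83, 0.04, 0.39, 1.55], [0.78, 0.26, 1.61, 1.27]]
   0.52 [[0.81, 0.2, 0.41, 1.38], [0.73, 0.29, 1.65, 1.24]]
   0.56 [[0.8, 0.34, 0.44, 1.23], [0.68, 0.31, 1.7, 1.22]]
   0.6 [[0.79, 0.47, 0.48, 1.11], [0.64, 0.33, 1.75, 1.21]]
```

```bash
cat >> job.py <<'E'
def shake(k,s=1,xs=.54,zs=.24):
    x,y,w=TINS[k]; L=att(w,0,s)
    robot.goto([x,y,.17],L)
    robot.move_straight([x,y,ZG],vel=.12)
    robot.grip(0.0,30); print("grip",robot.sense()["opening"],robot.sense()["t"])
    robot.move_straight([x,y,.12],vel=.1)
    robot.move_straight([xs,y,zs],vel=.2)
    print("lift",feel(w))
    robot.goto([xs,y,zs],att(w,.5,s)); print("far",feel(w))
    robot.goto([xs,y,zs],att(w,.12,s)); print("far .12",feel(w))
    robot.goto([xs,y,zs],att(w,-.5,s)); print("near",feel(w))
    robot.goto([xs,y,zs],att(w,.12,s),) if 0 else None
    robot.goto([xs,y,zs],att(w,-.12,s)); print("near .12",feel(w))
    robot.goto([xs,y,zs],L); print("level",feel(w),robot.sense()["t"])
def putback(k,s=1):
    x,y,w=TINS[k]
    robot.move_straight([x,y,.12],vel=.2)
    robot.move_straight([x,y,ZG+.008],vel=.1)
    print("touch",robot.move_straight([x,y,ZG-.003],vel=.02,contact_N=4),robot.sense()["tcp_pos"])
    robot.grip(1.0); robot.move_straight([x,y,.17],vel=.15); print("t",robot.sense()["t"])
E
sed -i '/if 0 else None/d' job.py
python3 - <<'E'
from job import *
shake("left")
f=robot.grab_frame("scene"); cv2.imwrite("pics/s1.png",f["image"][:,:,::-1])
E
```

```text
grip 0.6512516955621236 4.6833
lift (array([-0.04, -0.45, -5.52]), 0.015)
far (array([-0.12, -0.2 , -5.61]), -1.003)
far .12 (array([-0.09, -0.11, -5.53]), -0.175)
near (array([-0.  , -0.15, -5.31]), 1.032)
near .12 (array([-0.18, -0.22, -5.26]), 0.211)
level (array([-0.12,  0.05, -5.62]), -0.013) 12.325
```

View pics/s1.png

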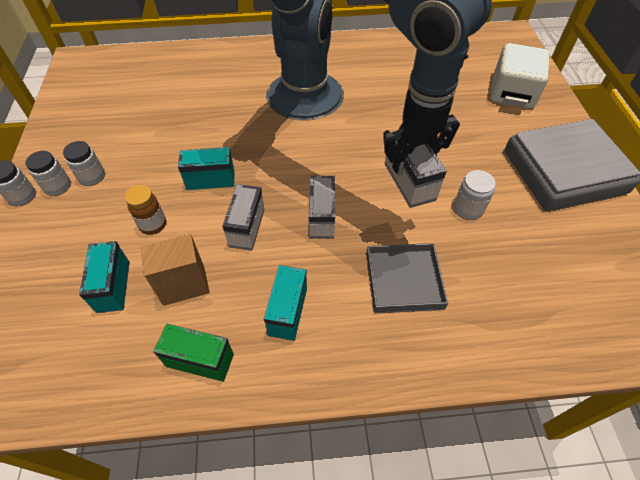

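The left tin (about 0.56 kg) is held level at pixel (415,175). Its torque pattern hints at a ball, with b≈0.08 N m. I put it back and compare with the other two.

```bash
python3 - <<'E'
from job import *
putback("left"); shake("middle"); putback("middle")
f=robot.grab_frame("top"); np.savez("t1.npz",**f)
for o in blobs(f,.07,.098):
    if 400<o[1][0]<500: print(*o)
E
```

```text
touch True [0.43988247 0.16969056 0.04466801]
t 15.9667
grip 0.6537341126120031 18.2667
lift (array([ 0.24,  0.37, -3.24]), -0.008)
far (array([-0.07,  0.28, -3.26]), -0.849)
far .12 (array([-0.19,  0.42, -3.49]), -0.207)
near (array([-0.09,  0.06, -3.62]), 0.856)
near .12 (array([ 0.19, -0.03, -3.56]), 0.216)
level (array([ 0.04,  0.18, -3.35]), 0.002) 25.8167
touch True [0.46405011 0.00249658 0.04452544]
t 29.3417
[394. 274.] [ 476.  -177.4] [ 57.9 121.3] -0.264 0.0845 [158. 154. 152.]
[153. 275.] [469.8 347.1] [48.7 73.2] -0.013 0.0885 [93.  92.  87.5]
[232. 290.] [439.2 168.3] [121.1  58.6] 0.232 0.0846 [165. 161. 158.]
[490. 290.] [ 442.2 -389.5] [41.6 64.2] -0.032 0.0827 [74. 45. 19.]
```

The middle tin shows no shift (b≈0.002 N m), so it is solid. The left tin is back within 2 mm. Now the right one.

```bash
python3 - <<'E'
from job import *
shake("right"); putback("right")
E
```

```text
grip 0.6502410180181346 31.725
lift (array([-0.29, -0.19, -2.78]), 0.011)
far (array([-0.2 , -0.14, -2.82]), -0.771)
far .12 (array([-0.08,  0.09, -2.7 ]), -0.196)
near (array([ 0.19,  0.09, -2.81]), 0.776)
near .12 (array([ 0.34, -0.03, -2.95]), 0.214)
level (array([ 0.04,  0.33, -2.63]), 0.02) 39.375
touch True [ 0.47608254 -0.17784391  0.04460002]
t 42.875
```

The right tin gives b≈−0.016 N m, so it is solid too. The left tin holds the ball, so I present it over the tray.

```bash
python3 - <<'E'
from job import *
x,y,w=TINS["left"]; x,y=.4395,.169; L=att(w,0,1)
robot.goto([x,y,.17],L); robot.move_straight([x,y,ZG],vel=.12)
robot.grip(0.0,30); print(robot.sense()["opening"])
robot.move_straight([x,y,.14],vel=.1)
robot.move_straight([x+.08,y,.27],vel=.15)
robot.move_straight([*TRAY,.27],vel=.12)
print(feel(w),robot.sense()["tcp_pos"],robot.sense()["opening"],robot.sense()["t"])
f=robot.grab_frame("scene"); cv2.imwrite("pics/end.png",f["image"][:,:,::-1])
for o in blobs(robot.grab_frame("top"),.07,.098):
    if 400<o[1][0]<500: print(*o)
E
```

```text
0.6520643436339314
(array([-0.13,  0.2 , -5.8 ]), 0.057) [0.65195896 0.16396736 0.27003869] 0.6510795666990463 49.8333
[396. 273.] [ 475.1 -179.7] [ 57.6 121.3] -0.263 0.0844 [153. 149. 147.]
[153. 276.] [467.5 347.5] [48.3 72.5] -0.178 0.089 [99.  97.5 94. ]
[490. 290.] [ 442.4 -389.5] [41.8 64.3] -0.053 0.0826 [82. 50. 22.]
```

View pics/end.png

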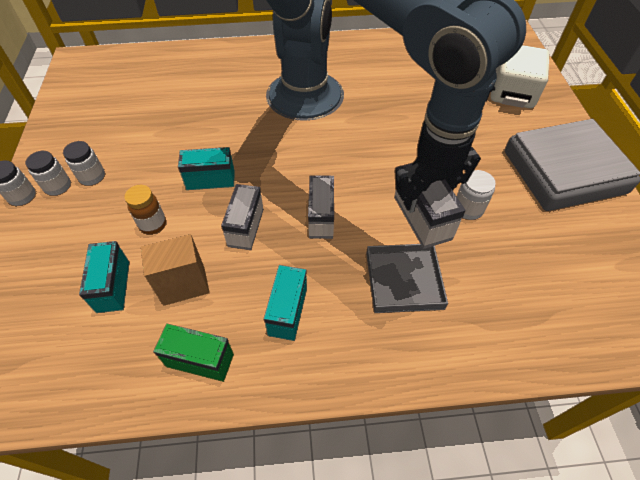

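The left tin is held upright over the tray at pixel (430,215). The other two tins stand at (242,215) and (321,207), and the bystanders have not moved. I hand in.

```bash
python3 -c "
from plant import robot
robot.close_job()"
```

```text
the job is handed in; nothing more can be done
```

I shook all three tins from left to right, and the left one holds the ball. I handed the job in with it held over the tray; no verdict is reported.

**How the ball was found:** tipping each tin both ways showed a torque shift of about 0.08 N m in the left tin. The ball rolling to either end should give 0.078 N m. The middle and right tins read about 0.00 and −0.02 N m, so they are solid.

**Final state:**
- **Left tin:** held upright at about 30 N. The gripper's tool point was at (0.652, 0.164, 0.270), over the tray's middle, about 50 s into the run. The tin's centre is about 27 cm above the counter.
- **Right tin:** back on its spot within about 2.5 mm by the top camera.
- **Middle tin:** the arm hid it from the top camera after it was put back. I confirmed it only by the touch on setting down and by the scene picture, where it stands upright in its place.
- **Jar, can and carton:** in the scene picture they have not moved.

**Limits of the readings:** the torque readings are noisy by roughly 0.02 N m. The level readings after shaking were not conclusive on their own, so the choice rests on the tipped readings. No check disagreed with it.

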